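# Open the card file box and close up its cards

### The arm

A 6-joint arm with a two-finger parallel gripper is mounted at the origin on the work surface. World frame = base frame: x ahead of the robot, y to its left, z up, the work surface at z = 0. Lengths are in m, angles in degrees, forces in N, time in s.
With the tool pointing down it reaches from about 0.35 to 0.875 m from the base axis. Payload 4.2 kg.
Tool frame: the origin (TCP) lies on the centre line of the jaws, within the pads' length; the fingertips stand 25 mm ahead of it and the grasp point (between the pads) lies 6 mm ahead of it (finger_overhang is the distance from the TCP to the fingertips, in m); z points along the fingers, y is the line along which they close (so a half turn about z gives the same grasp; the last joint's range is limited). The gripper opens to 87 mm and grips with 3 to 60 N. Pads are 19 mm wide; open, the fingers measure 117 mm over their backs; the gripper's body (75 mm by 190 mm) begins 51 mm behind the grasp point.
Start: joints at [-50.042, 22.042, 0.453, 0, -68.411, -14.817], TCP at [0.266, -0.566, 0.248] pointing down, gripper open.
Joint ranges: [-179.83, 179.83], [-69.29, 118.12], [-61.27, 80.66], [-181.25, 117.63], [-171.15, -9.14], [-177.46, 177.46]. Speed limits (degrees/s): [159.86, 159.86, 180, 180, 180, 180].

### API

Orientations are given as a 3x3 rotation matrix whose columns are the frame's x, y, z axes.
In Python, from station import sense, capture, finish_job, spot_in, tip_of, finger_overhang gives the robot as it stands. The module is installed in compiled form; this text tells all that it offers.
- The arm moves only by the tool servo_tool, never from a script. Its arguments are lists of equal length, an entry for each row: "slide": the shift along the tool's x, y, z in m, a list of three; "spin": the turn about the tool's z in degrees; "grip": the closure, from 0 (fully open) to 1 (shut). A call has exactly 5 rows; each row is the pose to reach, as a shift and turn from the pose commanded when the call began, along the tool's axes at that moment; what a row does not reach only later rows make up. A row lasts 1/12 s, in which the tool goes at most 41.7 mm and 7.16 degrees, less where a joint would pass 70% of its speed; a pose out of reach is approached as far as the arm can. A call with a gripper value outside its range is refused whole. The fingers move at their own pace and stop on an object; the grip force is fixed at half the most. Time passes only in rows, so rows that repeat a pose let the fingers close, or fill a call up. It gives the time, the measured TCP pose, the force, the opening and the grip force at its end, in the units of the state.
- sense(): the state, without advancing time (a new reading comes with each control period).
- capture(name): name is "scene" or "top" or "wrist"; returns a dict with "pixels" (420x560x3 uint8, blue, green, red), "depth" (420x560 float32, m along the optical axis (not along the pixel's ray), 0 where there is no reading), "fx", "fy", "cx", "cy" (pixels), "R" (3x3) and "t" (3): a world point X has camera coordinates R X + t; the wrist camera has in their place "hand_eye" (4x4, takes a point from camera to tool coordinates, whose origin is the TCP and whose axes are the flange's). Camera axes: x right, y down, z forward; pixel columns grow to the right and rows downward; lengths in m; the calibration is good to about 2 mm. A picture is of the moment at which its call begins: read the wrist's pose just before it.
- finish_job(): hands the job in; it is judged then, once.
Trained networks look in the newest picture that a camera, given by its name, has taken for a name from the list of things; names that differ only in an ending like _2 or _b are one class to them, and where a whole thing is asked for, a point or a joint stands for the part that bears it (a point fixed in the world has none). Each returns a list of dicts, best first, with "conf" (0 to 1); they miss things now and then, are a little off and sometimes report something else, mostly with a low value. They report only what shows in the picture. A call takes as long as a camera call. They do not tell look-alikes from the thing itself.
- spot_in(thing, camera): "point" ([x, y, z] in m, in world coordinates, good to about 4 mm: the middle of the surface that is visible of it).
- tip_of(thing, camera): "point" ([x, y, z] in m, in world coordinates, good to about 4 mm: a listed point, or the origin of a listed thing).
The state is a dict: "time_s": time; "joints": joint angles; "joint_velocities": joint speeds; "effort": joint torques, N m; "tcp_pos": TCP position; "ee_rot": TCP orientation; "wrist_force": force on the tool from outside, world axes, zero at the start; "moment": the same for the moment, N m; "gripper_width": opening from 0.0 (shut) to 1.0 (fully open); "gripper_force": force on a finger pad.
Only numpy, scipy, OpenCV 4.12 (cv2) and the standard library are available. Lean on these libraries where they do the work, as an engineer would, in place of code of your own. Each camera call takes 0.05 s, during which the arm holds its last target. There are 200 camera calls.

### The job

Using only pushes of the fingertips, never a grip, flip the lid of the larger of the two wooden card boxes up and over until it lies back open by its own weight. Then push the steel follower plate inside that box back until it stops against the cards, and come away. Do not lift, tip or shove the box about; leave the smaller box shut and everything else on the table where it stands.

Things in the scene. Friction and masses are not known exactly. Their poses are not given: they have to be found in the camera images.
- card_box: larger card box: wooden, 160 (x) x 150 (y) x 100 mm high without lid, walls 6 mm, about 2.5 kg, loose. Origin: centre of underside; x points from the front (lip side, roughly robot's left) to the back (hinge), z up. Inside, cards 127 mm wide, 78 tall stand from x = +36 mm to the back wall, the follower plate before them; empty from the front wall (inner face x = -74) to the plate
- lid (a joint): hinge of the larger box's lid: 0 = shut, grows as it swings up and back, 1.57 = upright, 1.95 = stop, leaning back open. No spring and next to no friction: below about 1.55 it falls shut, beyond it falls open to the stop and stays. Lid with lip: about 0.18 kg
- lid_hinge (a point): point on the lid's hinge axis, mid-width, at the top of the box's back edge (box x = +80 mm, 100 mm above the box's underside); the hinge axis runs along the box's y. The lid's underside plane passes through it
- lid_lip (a point): mid-width point on the lower front edge of the lid's lip. The lid is a flat board 8 mm thick; its lip is a tongue 110 mm wide that sticks out 22 mm beyond the box's front wall, clear underneath down to the table (about 100 mm), 182 mm from the hinge. Moves with the lid
- lid_top: upper 4 mm layer of the larger box's lid and lip (the lid is made of two layers, glued). Origin on the hinge axis like lid_hinge; its x axis points from the lip to the hinge, z out of the lid's upper face. It turns with the lid
- follower (a joint): slide of the follower plate along the box's x axis: 0.06 = home, stopped against the cards (its front face at box x = +26 mm); less = nearer the box's front. Starts at 0.015 to 0.03; it stays where it is left, and takes about 2 N to slide
- follower_face (a point): middle of the upper edge of the follower plate's front face (the face to push, turned to the box's front), 12 mm below the box's rim. The plate is upright steel, 126 mm wide, 76 mm tall, 10 mm thick
- follower_back: rear half (5 mm) of the follower plate's thickness, facing the cards. Origin: mid-plane of the plate, at its foot, 12 mm above the box's underside; axes as the box
- small_box: the smaller wooden card box, 140 x 115 x 70 mm, with a shut lid of the same make (lip 80 mm wide, 16 mm out), loose; origin under its centre, x from lip to hinge. Leave it alone. It may stand left or right of the larger one
- small_lid (a joint): hinge of the smaller box's lid, 0 = shut; must stay shut
- stamp: loose wooden hand stamp standing in front of the gap between the boxes, 32 mm across, 62 mm tall, origin under its centre
- pen_mug: loose white mug at the left, 80 mm across, 95 mm tall, origin under its centre
- paste_jar: loose jar at the right, 60 mm across, 85 mm tall, origin under its centre
- tape_roll: loose roll of clear tape lying at the right, 84 mm across, 24 mm tall, origin under its centre
- lid_under: lower 4 mm layer of the same lid and lip, its underside the face to push from below; origin and axes as lid_top
There are look-alikes about, which are no part of the job. Leave any pink or yellow look-alike of the card_box alone.

How it is judged (in metres and radians):
On the way, in this order (a step that is already met when the one before it is completed fails the run):
1. the larger box's lid has gone over and lies back open, the follower not yet home (value of joint lid above 1.85 rad and value of joint follower below 0.05 m), for 0.2 s.
2. the follower plate is home against the cards, the lid still open (value of joint follower above 0.056 m and value of joint lid above 1.85 rad), for 0.2 s.
At the end, for the whole second after the job is handed in: the larger box's lid rests open past 1.85 rad (stop at 1.95), the follower plate is within 4 mm of its stop against the cards, the larger box stands flat and still within 40 mm of where it was, the smaller box is shut, and all other things are within 30 mm of where they stood (all of step 2 and value of joint small_lid below 0.05 rad and distance of card_box from where it was at the start of the episode below 0.04 m and angle between card_box's own z axis and vertical below 0.05 rad and linear speed of card_box below 0.01 m/s and distance of each of small_box, stamp, pen_mug, paste_jar, tape_roll from where it was at the start of the episode below 0.03 m); the robot touches nothing.
It fails at once if the larger box is lifted, tipped or shoved more than 40 mm (height (world z) of card_box above 0.012 m or angle between card_box's own z axis and vertical above 0.12 rad or distance of card_box from where it was at the start of the episode above 0.04 m).
It fails at once if the smaller box is opened (value of joint small_lid above 0.2 rad).
It fails at once if the lid is pinched between the fingers (contact force between the fingers and lid_top above 10 N and contact force between the fingers and lid_under above 10 N).
It fails at once if the follower plate is pulled or pinched by its back (contact force between the fingers and follower_back above 10 N).
It fails at once if something else on the table is moved or lifted more than 30 mm or knocked over (distance of any of small_box, stamp, pen_mug, paste_jar, tape_roll from where it was at the start of the episode above 0.03 m or angle between any of small_box, stamp, pen_mug, paste_jar, tape_roll's own z axis and vertical above 0.5 rad).
It also fails if it takes over 56 s, if anything falls off the work surface, if the arm or the gripper's body presses on something with over 40 N, if the wrist force passes 120 N, or if a joint passes its speed limit or range.

## Working session

There is one attempt and no reset: what is moved stays moved. The work goes in short steps, Python scripts to look and compute and a tool call to move; the robot and the scene stay as the last step left them, time stands still between calls to the robot, and variables do not carry over. Pictures are saved under pics/ and viewed, at most 10 in all, crops included, and the job is handed in when it is done.

Besides the shell and the picture viewer there is one more tool, called after "Request:" by a JSON object that holds its "name" and its "arguments", one argument or row to a line. servo_tool: Moves the arm, as the interface text tells. Its arguments: {"type":"object","properties":{"slide":{"type":"array"},"spin":{"type":"array"},"grip":{"type":"array"}},"required":["slide","spin","grip"]}

```bash
mkdir -p pics
python3 - <<'E'
from station import *
import cv2,numpy as np
s=sense();print(s['time_s'],s['tcp_pos'],np.round(s['ee_rot'],3).tolist(),s['gripper_width'],finger_overhang)
for c in('scene','top'):
    k=capture(c);cv2.imwrite(f'pics/{c}0.png',k['pixels'])
    print(c,k['fx'],k['cx'],k['cy'],np.round(k['R'],3).tolist(),k['t'])
    for n in('card_box','lid_hinge','lid_lip','lid_top','small_box','stamp','pen_mug','paste_jar','tape_roll'):
        print(n,[(np.round(d['point'],3).tolist(),round(d['conf'],2)) for d in tip_of(n,c)[:3]])
print(sense()['time_s'])
E
```

```text
0.0 [ 0.26531771 -0.56527057  0.24645689] [[-0.905, -0.425, -0.001], [-0.425, 0.905, 0.002], [0.0, 0.002, -1.0]] 0.9992446638863074 0.025
scene 450.1976041221707 281.38251295208164 208.91536410700297 [[0.019, 1.0, 0.008], [0.691, -0.008, -0.722], [-0.722, 0.019, -0.691]] [-0.09592095 -0.24513319  1.73887859]
card_box [([0.423, 0.602, -0.002], 0.81), ([0.539, 0.172, 0.0], 0.77), ([0.222, -0.264, -0.001], 0.65)]
lid_hinge [([0.465, 0.537, 0.103], 0.91), ([0.464, 0.139, 0.098], 0.86), ([0.272, -0.2, 0.101], 0.77)]
lid_lip [([0.629, 0.212, 0.1], 0.71), ([0.361, 0.686, 0.1], 0.63), ([0.16, -0.348, 0.099], 0.56)]
lid_top [([0.272, -0.2, 0.104], 0.82), ([0.467, 0.135, 0.101], 0.63), ([0.465, 0.534, 0.102], 0.56)]
small_box [([0.524, -0.175, -0.005], 0.56)]
stamp []
pen_mug [([0.387, 0.321, -0.002], 0.79)]
paste_jar [([0.402, -0.354, 0.002], 0.63), ([0.466, 0.135, 0.1], 0.43)]
tape_roll [([0.557, -0.387, -0.001], 0.77), ([0.469, 0.14, 0.099], 0.52)]
top 504.04496150638596 281.7224530126855 205.33830551293008 [[0.015, -1.0, -0.005], [-0.996, -0.015, -0.087], [0.087, 0.007, -0.996]] [0.09350665 0.46628843 1.53038526]
card_box [([0.215, -0.265, 0.0], 0.78), ([0.418, 0.604, 0.002], 0.65), ([0.536, 0.173, 0.001], 0.62)]
lid_hinge [([0.464, 0.135, 0.099], 0.74), ([0.463, 0.533, 0.102], 0.74), ([0.27, -0.204, 0.099], 0.63)]
lid_lip [([0.626, 0.219, 0.103], 0.75), ([0.163, -0.344, 0.098], 0.65), ([0.36, 0.686, 0.102], 0.61)]
lid_top [([0.462, 0.136, 0.098], 0.98), ([0.268, -0.201, 0.102], 0.83), ([0.466, 0.536, 0.096], 0.64)]
small_box [([0.386, 0.323, 0.0], 0.72), ([0.518, -0.178, -0.0], 0.66)]
stamp [([0.432, 0.006, -0.001], 0.45)]
pen_mug [([0.382, 0.321, -0.002], 0.85)]
paste_jar [([0.404, -0.359, -0.005], 0.73)]
tape_roll [([0.561, -0.386, -0.001], 0.76)]
1.0
```

View pics/scene0.png

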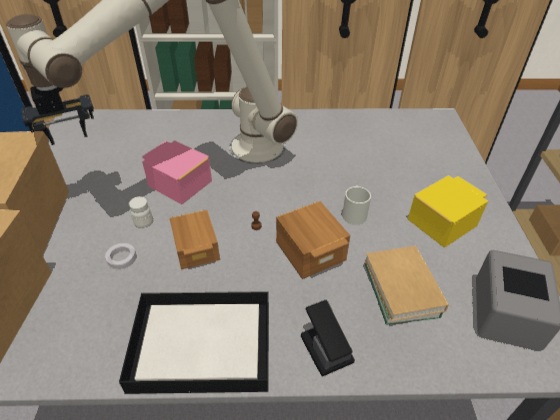

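View pics/top0.png

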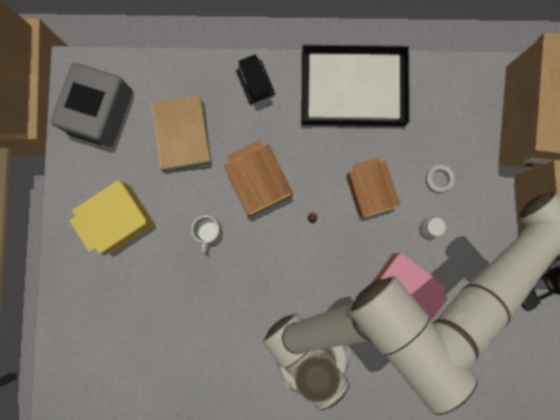

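The lids show wooden boxes at scene pixels (312,238), large, and (195,238), small. Look-alikes are pink at (178,172) and yellow at (448,210). I choose the brown one at (312,238), whose lip is on the far side, and will check it in a crop with a geometric fit.

```bash
cat > h.py <<'E'
from station import *
import cv2,numpy as np
def cloud(k):
    d=k['depth'];v,u=np.indices(d.shape)
    P=np.stack([(u-k['cx'])/k['fx']*d,(v-k['cy'])/k['fy']*d,d],-1)
    return (P-k['t'])@k['R'],d>0
E
python3 - <<'E'
from h import *
for c in('top','scene'):
    k=capture(c);P,ok=cloud(k)
    m=ok&(abs(P[...,2]-.108)<.006)&(np.hypot(P[...,0]-.545,P[...,1]-.175)<.15)
    Q=P[m];print(c,len(Q),Q[:,2].mean())
    r=cv2.minAreaRect((Q[:,:2]*1000).astype(np.float32));print(r, cv2.boxPoints(r).round().tolist())
    x=np.array([-.9,-.436]);x/=np.linalg.norm(x)
    a=Q[:,:2]@x;b=Q[:,:2]@np.array([-x[1],x[0]])
    print(np.percentile(a,[0,1,99,100]),np.percentile(b,[0,1,99,100]))
p=cv2.resize(k['pixels'][180:300,240:400],None,fx=4,fy=4);cv2.imwrite('pics/crop.png',p)
E
```

```text
top 2923 0.10824543753746967
((542.1744384765625, 176.5263671875), (186.76278686523438, 149.8748321533203), 27.0135555267334) [[425.0, 201.0], [493.0, 67.0], [659.0, 152.0], [591.0, 286.0]]
[-0.65864717 -0.65518117 -0.4735531  -0.4710825 ] [0.00140559 0.00438116 0.15101106 0.15364729]
scene 2513 0.10847910784110523
((546.173828125, 176.75454711914062), (189.4534149169922, 152.974609375), 26.672161102294922) [[427.0, 203.0], [496.0, 66.0], [665.0, 151.0], [596.0, 288.0]]
[-0.66402862 -0.66149708 -0.47967682 -0.47321281] [0.00262064 0.00577344 0.15447271 0.15624915]
```

View pics/crop.png

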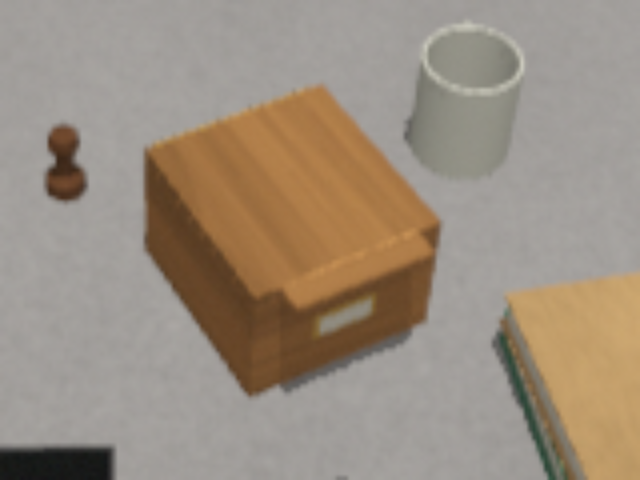

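Request:
{"name": "servo_tool", "arguments": {
  "slide": [
    [-0.028, 0.022, 0],
    [-0.056, 0.044, 0],
    [-0.084, 0.066, 0],
    [-0.112, 0.088, 0],
    [-0.14, 0.11, 0]
  ],
  "spin": [0, 0, 0, 0, 0],
  "grip": [1, 1, 1, 1, 1]
}}

```text
time_s: 1.52
tcp_pos: [0.3459, -0.4053, 0.2477]
ee_rot: [[-0.905, -0.424, 0.0], [-0.424, 0.905, -0.0], [-0.0, -0.0, -1.0]]
wrist_force: [0.2, -0.7, -0.4]
gripper_width: 0.705
gripper_force: 0.0
```

The crop confirms it: brown wooden box with a label below the lip (lip edge from (290,290) to (430,240)), mug behind it, stamp left. It is about 150 x 182 mm at 108 mm height, so it fits. I continue the approach.

Request:
{"name": "servo_tool", "arguments": {
  "slide": [
    [-0.028, 0.022, 0],
    [-0.056, 0.044, 0],
    [-0.084, 0.066, 0],
    [-0.112, 0.088, 0],
    [-0.14, 0.11, 0]
  ],
  "spin": [0, 0, 0, 0, 0],
  "grip": [1, 1, 1, 1, 1]
}}

```text
time_s: 1.93
tcp_pos: [0.426, -0.246, 0.2479]
ee_rot: [[-0.905, -0.425, 0.001], [-0.425, 0.905, -0.0], [-0.001, -0.001, -1.0]]
wrist_force: [0.8, 0.1, 0.3]
gripper_width: 0.328
gripper_force: 0.0
```

Request:
{"name": "servo_tool", "arguments": {
  "slide": [
    [-0.028, 0.022, 0],
    [-0.056, 0.044, 0],
    [-0.084, 0.066, 0],
    [-0.112, 0.088, 0],
    [-0.14, 0.11, 0]
  ],
  "spin": [0, 0, 0, 0, 0],
  "grip": [1, 1, 1, 1, 1]
}}

```text
time_s: 2.35
tcp_pos: [0.5061, -0.0868, 0.2479]
ee_rot: [[-0.905, -0.425, 0.001], [-0.425, 0.905, 0.0], [-0.001, -0.0, -1.0]]
wrist_force: [0.6, 0.9, 0.4]
gripper_width: 0.024
gripper_force: 0.0
```

Request:
{"name": "servo_tool", "arguments": {
  "slide": [
    [-0.028, 0.022, 0],
    [-0.056, 0.044, 0],
    [-0.084, 0.066, 0],
    [-0.112, 0.088, 0],
    [-0.14, 0.11, 0]
  ],
  "spin": [0, 0, 0, 0, 0],
  "grip": [1, 1, 1, 1, 1]
}}

```text
time_s: 2.77
tcp_pos: [0.5861, 0.0722, 0.2478]
ee_rot: [[-0.905, -0.425, 0.0], [-0.425, 0.905, 0.0], [-0.0, -0.0, -1.0]]
wrist_force: [0.4, -0.3, 1.3]
gripper_width: 0.011
gripper_force: 0.0
```

Request:
{"name": "servo_tool", "arguments": {
  "slide": [
    [-0.028, 0.022, 0],
    [-0.056, 0.044, 0],
    [-0.084, 0.066, 0],
    [-0.112, 0.088, 0],
    [-0.14, 0.11, 0]
  ],
  "spin": [0, 0, 0, -1, -1],
  "grip": [1, 1, 1, 1, 1]
}}

```text
time_s: 3.18
tcp_pos: [0.6661, 0.2312, 0.2476]
ee_rot: [[-0.897, -0.441, 0.0], [-0.441, 0.897, -0.0], [-0.0, -0.0, -1.0]]
wrist_force: [0.3, -0.3, 0.1]
gripper_width: 0.009
gripper_force: 0.0
```

Request:
{"name": "servo_tool", "arguments": {
  "slide": [
    [0, 0, 0.038],
    [0, 0, 0.076],
    [0, 0, 0.114],
    [0, 0, 0.151],
    [0, 0, 0.151]
  ],
  "spin": [0, 0, 0, 0, 0],
  "grip": [1, 1, 1, 1, 1]
}}

```text
time_s: 3.6
tcp_pos: [0.6604, 0.2274, 0.087]
ee_rot: [[-0.898, -0.439, -0.016], [-0.439, 0.898, -0.007], [0.017, 0.001, -1.0]]
wrist_force: [-1.1, -0.4, -0.7]
gripper_width: 0.007
gripper_force: 0.0
```

Request:
{"name": "servo_tool", "arguments": {
  "slide": [
    [0.01, 0.004, 0],
    [0.018, 0.004, 0],
    [0.022, 0.004, 0],
    [0.024, 0.004, 0],
    [0.024, 0.004, 0]
  ],
  "spin": [0, 0, 0, 0, 0],
  "grip": [1, 1, 1, 1, 1]
}}

```text
time_s: 4.02
tcp_pos: [0.6426, 0.2226, 0.0986]
ee_rot: [[-0.898, -0.441, 0.002], [-0.441, 0.898, 0.001], [-0.003, 0.0, -1.0]]
wrist_force: [-1.3, -0.3, -0.2]
gripper_width: 0.013
gripper_force: 0.0
```

Run:
```python
from h import *
s=sense();print(s['time_s'],s['tcp_pos'],s['wrist_force'])
k=capture('scene');p=cv2.resize(k['pixels'][150:310,220:420],None,fx=4,fy=3.75);cv2.imwrite('pics/c2.png',p)
```

```text
4.0167 [0.64261683 0.22258924 0.09856849] [-1.31851434 -0.30680487 -0.15521444]
```

View pics/c2.png

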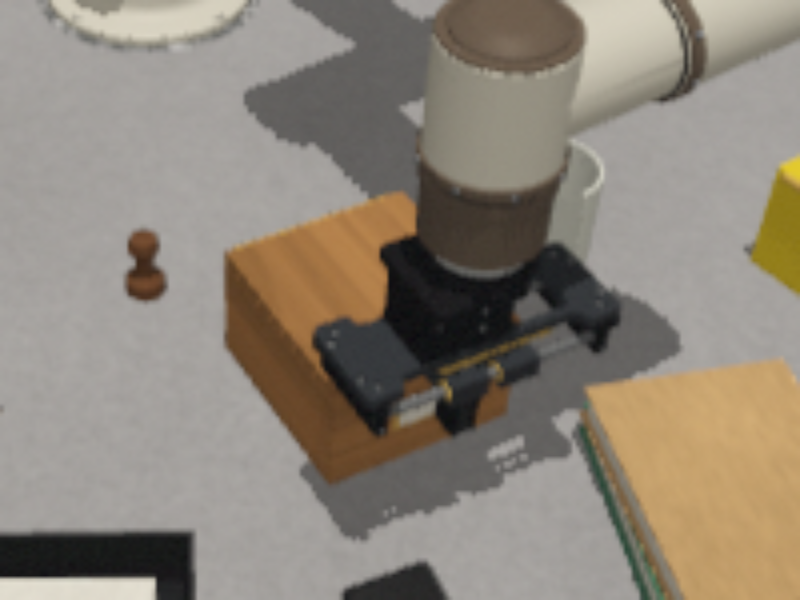

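The picture shows the closed fingers at (460,410) just ahead of the lip edge, with the body above the lid and clear of it. I ease in until contact.

Request:
{"name": "servo_tool", "arguments": {
  "slide": [
    [0.001, 0, 0],
    [0.002, 0, 0],
    [0.003, 0, 0],
    [0.004, 0, 0],
    [0.004, 0, 0]
  ],
  "spin": [0, 0, 0, 0, 0],
  "grip": [1, 1, 1, 1, 1]
}}

```text
time_s: 4.48
tcp_pos: [0.6386, 0.2207, 0.0965]
ee_rot: [[-0.898, -0.441, -0.0], [-0.441, 0.898, -0.0], [0.0, -0.0, -1.0]]
wrist_force: [0.2, -0.5, -0.4]
gripper_width: 0.003
gripper_force: 0.0
```

Request:
{"name": "servo_tool", "arguments": {
  "slide": [
    [0.001, 0, 0],
    [0.002, 0, 0],
    [0.002, 0, 0],
    [0.002, 0, 0],
    [0.002, 0, 0]
  ],
  "spin": [0, 0, 0, 0, 0],
  "grip": [1, 1, 1, 1, 1]
}}

```text
time_s: 4.9
tcp_pos: [0.6384, 0.2206, 0.0973]
ee_rot: [[-0.897, -0.441, 0.004], [-0.441, 0.897, 0.002], [-0.004, -0.0, -1.0]]
wrist_force: [4.7, 1.5, -0.9]
gripper_width: 0.005
gripper_force: 2.6
```

Request:
{"name": "servo_tool", "arguments": {
  "slide": [
    [0.001, 0, -0.003],
    [0.001, 0, -0.007],
    [0.0015, 0, -0.011],
    [0.002, 0, -0.015],
    [0.002, 0, -0.018]
  ],
  "spin": [0, 0, 0, 0, 0],
  "grip": [1, 1, 1, 1, 1]
}}

```text
time_s: 5.32
tcp_pos: [0.6371, 0.22, 0.116]
ee_rot: [[-0.897, -0.441, 0.005], [-0.441, 0.897, 0.002], [-0.006, -0.0, -1.0]]
wrist_force: [6.1, 2.1, -0.9]
gripper_width: -0.001
gripper_force: 2.9
```

Run:
```python
from h import *
s=sense();print(s['time_s'],s['tcp_pos'],s['wrist_force'])
for c in('scene','top'):
    k=capture(c);P,ok=cloud(k)
    # height of lid along box axis
    a=P[...,:2]@np.array([.9,.436]);b=P[...,:2]@np.array([.436,-.9])
    for lo in np.arange(.47,.67,.02):
        m=ok&(a>lo)&(a<lo+.02)&(abs(b-.078)<.07)&(P[...,2]>.09)&(P[...,2]<.16)
        print(round(lo,2),m.sum(),np.round(np.percentile(P[m][:,2],[5,50]),4) if m.sum()>5 else '')
```

```text
5.3167 [0.63714471 0.22004498 0.11604885] [ 6.10889044  2.11473141 -0.8607135 ]
0.47 142 [0.1064 0.1087]
0.49 179 [0.1082 0.1108]
0.51 143 [0.1095 0.1129]
0.53 150 [0.1127 0.1151]
0.55 112 [0.1148 0.1176]
0.57 27 [0.1162 0.1193]
0.59 5 
0.61 4 
0.63 21 [0.0911 0.1005]
0.65 39 [0.0959 0.1269]
0.67 69 [0.0934 0.1121]
0.47 316 [0.1032 0.109 ]
0.49 334 [0.1063 0.1113]
0.51 332 [0.1082 0.1136]
0.53 333 [0.1095 0.1153]
0.55 337 [0.1126 0.118 ]
0.57 332 [0.1146 0.1197]
0.59 335 [0.1164 0.1221]
0.61 331 [0.1194 0.1244]
0.63 161 [0.1201 0.1257]
0.65 19 [0.1224 0.1286]
0.67 0
```

The lid follows: its slope is 0.105 rad, a lip rise of 19 mm. I keep along the arc.

Request:
{"name": "servo_tool", "arguments": {
  "slide": [
    [0.001, 0, -0.008],
    [0.002, 0, -0.015],
    [0.004, 0, -0.023],
    [0.006, 0, -0.03],
    [0.008, 0, -0.037]
  ],
  "spin": [0, 0, 0, 0, 0],
  "grip": [1, 1, 1, 1, 1]
}}

```text
time_s: 5.83
tcp_pos: [0.6297, 0.2163, 0.1532]
ee_rot: [[-0.897, -0.441, 0.005], [-0.441, 0.897, 0.002], [-0.005, -0.0, -1.0]]
wrist_force: [6.1, 2.0, -0.2]
gripper_width: 0.005
gripper_force: 3.4
```

Request:
{"name": "servo_tool", "arguments": {
  "slide": [
    [0.003, 0, -0.009],
    [0.007, 0, -0.018],
    [0.011, 0, -0.026],
    [0.016, 0, -0.035],
    [0.021, 0, -0.043]
  ],
  "spin": [0, 0, 0, 0, 0],
  "grip": [1, 1, 1, 1, 1]
}}

```text
time_s: 6.25
tcp_pos: [0.6107, 0.2067, 0.1966]
ee_rot: [[-0.897, -0.441, 0.005], [-0.441, 0.897, 0.002], [-0.005, -0.001, -1.0]]
wrist_force: [5.4, 1.3, 2.2]
gripper_width: 0.007
gripper_force: 3.0
```

Run:
```python
from h import *
s=sense();print(s['time_s'],s['tcp_pos'],s['wrist_force'])
k=capture('scene');p=cv2.resize(k['pixels'][150:310,220:420],None,fx=4,fy=3.75);cv2.imwrite('pics/c3.png',p)
P,ok=cloud(k)
a=P[...,:2]@np.array([.9,.436]);b=P[...,:2]@np.array([.436,-.9])
for lo in np.arange(.47,.67,.02):
        m=ok&(a>lo)&(a<lo+.02)&(b>.08)&(b<.145)&(P[...,2]>.02)&(P[...,2]<.25)
        print(round(lo,2),m.sum(),np.round(np.percentile(P[m][:,2],[5,50,95]),4) if m.sum()>5 else '')
```

```text
6.25 [0.61065248 0.20674462 0.19664903] [5.36198316 1.33276472 2.17009099]
0.47 34 [0.0792 0.1093 0.1154]
0.49 65 [0.0776 0.0814 0.1277]
0.51 220 [0.0364 0.0683 0.1359]
0.53 21 [0.1441 0.1494 0.1539]
0.55 31 [0.0846 0.1572 0.1674]
0.57 260 [0.0285 0.0692 0.0907]
0.59 20 [0.1848 0.1905 0.1966]
0.61 19 [0.1911 0.1998 0.2042]
0.63 454 [0.0241 0.0708 0.1946]
0.65 33 [0.1757 0.1984 0.2475]
0.67 8 [0.2457 0.2484 0.2493]
```

View pics/c3.png

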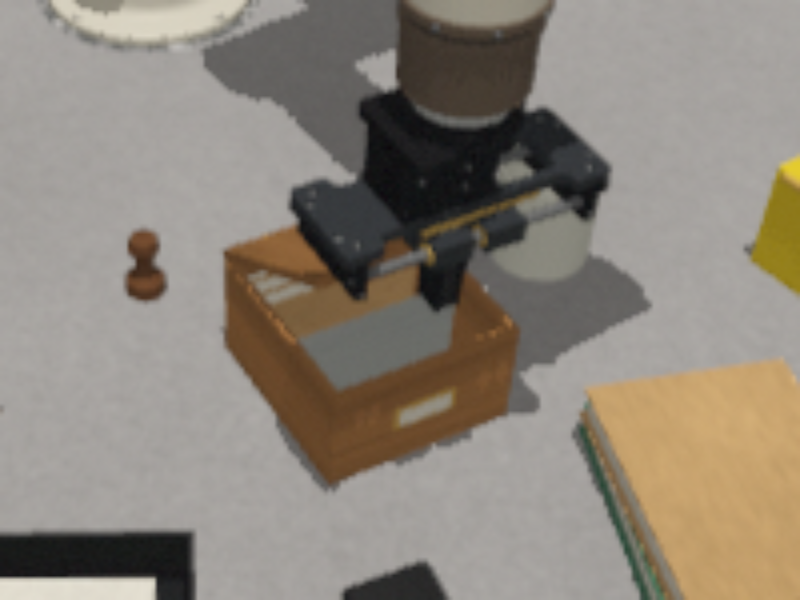

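The picture shows the lid up about 35° with the finger under the lip edge at (445,290); the box has not moved. I continue over the top.

Request:
{"name": "servo_tool", "arguments": {
  "slide": [
    [0.005, 0, -0.008],
    [0.011, 0, -0.015],
    [0.017, 0, -0.023],
    [0.024, 0, -0.03],
    [0.031, 0, -0.036]
  ],
  "spin": [0, 0, 0, 0, 0],
  "grip": [1, 1, 1, 1, 1]
}}

```text
time_s: 6.72
tcp_pos: [0.5819, 0.1926, 0.2321]
ee_rot: [[-0.898, -0.441, 0.003], [-0.441, 0.898, 0.001], [-0.003, -0.001, -1.0]]
wrist_force: [3.5, 1.1, 1.1]
gripper_width: 0.005
gripper_force: 1.3
```

Request:
{"name": "servo_tool", "arguments": {
  "slide": [
    [0.007, 0, -0.006],
    [0.015, 0, -0.012],
    [0.023, 0, -0.017],
    [0.031, 0, -0.022],
    [0.039, 0, -0.027]
  ],
  "spin": [0, 0, 0, 0, 0],
  "grip": [1, 1, 1, 1, 1]
}}

```text
time_s: 7.13
tcp_pos: [0.5444, 0.1746, 0.2569]
ee_rot: [[-0.898, -0.44, -0.003], [-0.44, 0.898, -0.001], [0.003, 0.0, -1.0]]
wrist_force: [-0.2, -0.0, -1.0]
gripper_width: -0.0
gripper_force: 0.2
```

Request:
{"name": "servo_tool", "arguments": {
  "slide": [
    [0.008, 0, -0.004],
    [0.017, 0, -0.008],
    [0.026, 0, -0.011],
    [0.035, 0, -0.014],
    [0.045, 0, -0.016]
  ],
  "spin": [0, 0, 0, 0, 0],
  "grip": [1, 1, 1, 1, 1]
}}

```text
time_s: 7.55
tcp_pos: [0.505, 0.1551, 0.2738]
ee_rot: [[-0.898, -0.441, -0.0], [-0.441, 0.898, -0.0], [0.0, -0.0, -1.0]]
wrist_force: [0.7, -0.4, 0.3]
gripper_width: 0.004
gripper_force: 0.1
```

Request:
{"name": "servo_tool", "arguments": {
  "slide": [
    [0.009, 0, -0.002],
    [0.019, 0, -0.003],
    [0.028, 0, -0.004],
    [0.038, 0, -0.004],
    [0.048, 0, -0.004]
  ],
  "spin": [0, 0, 0, 0, 0],
  "grip": [1, 1, 1, 1, 1]
}}

```text
time_s: 7.97
tcp_pos: [0.4618, 0.1339, 0.2775]
ee_rot: [[-0.898, -0.44, -0.0], [-0.44, 0.898, -0.0], [0.0, 0.0, -1.0]]
wrist_force: [0.6, 0.7, -0.3]
gripper_width: 0.007
gripper_force: 0.1
```

Run:
```python
from h import *
s=sense();print(s['time_s'],s['tcp_pos'],s['wrist_force'])
k=capture('scene');p=cv2.resize(k['pixels'][130:290,220:420],None,fx=4,fy=3.75);cv2.imwrite('pics/c4.png',p)
for n in('lid_lip','follower_face','lid_hinge'):print(n,[(np.round(d['point'],3).tolist(),round(d['conf'],2)) for d in tip_of(n,'scene')[:3]])
```

```text
7.9667 [0.46176099 0.13394533 0.27748307] [ 0.58132892  0.73577477 -0.25795333]
lid_lip [([0.453, 0.127, 0.286], 0.94), ([0.363, 0.684, 0.102], 0.85), ([0.159, -0.348, 0.101], 0.58)]
follower_face [([0.556, 0.182, 0.086], 0.8)]
lid_hinge [([0.466, 0.133, 0.1], 0.9), ([0.469, 0.536, 0.103], 0.87), ([0.271, -0.201, 0.101], 0.56)]
```

View pics/c4.png

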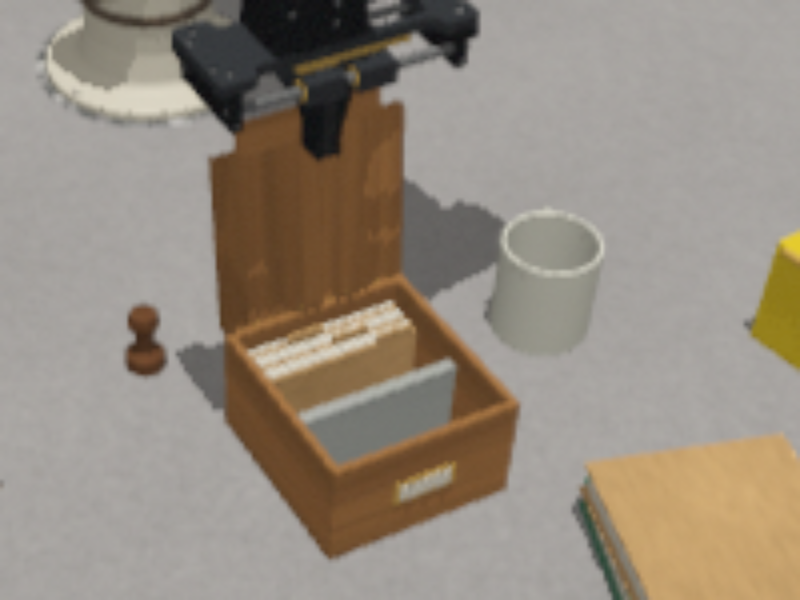

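The lid stands just past upright (lip at (360,100)), the plate is at (380,420), and the box is still. A little more push, then back away.

Request:
{"name": "servo_tool", "arguments": {
  "slide": [
    [0.006, 0, 0],
    [0.012, 0, 0],
    [0.018, 0, 0],
    [0.024, 0, 0],
    [0.03, 0, 0]
  ],
  "spin": [0, 0, 0, 0, 0],
  "grip": [1, 1, 1, 1, 1]
}}

```text
time_s: 8.58
tcp_pos: [0.4352, 0.1209, 0.2775]
ee_rot: [[-0.898, -0.441, -0.0], [-0.441, 0.898, -0.0], [0.0, -0.0, -1.0]]
wrist_force: [0.6, 0.1, -0.4]
gripper_width: 0.005
gripper_force: 0.0
```

Request:
{"name": "servo_tool", "arguments": {
  "slide": [
    [-0.02, 0, 0],
    [-0.05, 0, 0],
    [-0.08, 0, 0],
    [-0.11, 0, 0],
    [-0.14, 0, 0]
  ],
  "spin": [0, 0, 0, 0, 0],
  "grip": [1, 1, 1, 1, 1]
}}

```text
time_s: 9.0
tcp_pos: [0.5623, 0.1833, 0.2777]
ee_rot: [[-0.898, -0.441, 0.0], [-0.441, 0.898, 0.0], [-0.0, 0.0, -1.0]]
wrist_force: [1.1, 0.5, 1.0]
gripper_width: 0.005
gripper_force: 0.0
```

Run:
```python
from h import *
s=sense();print(s['time_s'],s['tcp_pos'],s['wrist_force'])
x=np.array([-.9,-.436]);
for c in('scene','top'):
    k=capture(c)
    for n in('lid_lip','follower_face','lid_hinge','card_box'):print(n,[(np.round(d['point'],3).tolist(),round(d['conf'],2)) for d in tip_of(n,c)[:3] if abs(d['point'][1]-.15)<.15])
    P,ok=cloud(k);a=P[...,:2]@-x;b=P[...,:2]@np.array([.436,-.9])
    m=ok&(abs(P[...,2]-.088)<.003)&(a>.48)&(a<.62)&(abs(b-.078)<.05)
    print('plate-level a hist',np.histogram(a[m],np.arange(.48,.625,.005))[0])
```

```text
9.0 [0.56228034 0.18327586 0.27771978] [1.13298634 0.4628777  1.04953437]
lid_lip [([0.408, 0.101, 0.272], 0.72)]
follower_face [([0.556, 0.179, 0.087], 0.94)]
lid_hinge [([0.464, 0.133, 0.1], 0.83)]
card_box [([0.539, 0.169, 0.0], 0.73)]
plate-level a hist [25 18  9  3  4 11  4  1  8  0  0  0  0  0  0  0  0 24 39 40  0  0  0  0
  0  0  0  0  0]
lid_lip [([0.404, 0.11, 0.271], 0.96)]
follower_face [([0.551, 0.178, 0.09], 0.64)]
lid_hinge [([0.462, 0.136, 0.099], 0.84)]
card_box [([0.536, 0.173, -0.004], 0.87)]
plate-level a hist [ 3  9  2  3 10  3  2 10  0  0  0  0  0  0  0  0 13 43 26  0  0  0  0  0
  0  0  0  0  0]
```

The lid lies at about 1.93 rad, at its stop. The plate's front face is at about box x = -20 mm, so it needs 46 mm of travel. I enter the gap between the plate and the front wall.

Request:
{"name": "servo_tool", "arguments": {
  "slide": [
    [-0.019, 0, 0],
    [-0.019, 0, 0],
    [-0.019, 0, 0.03],
    [-0.019, 0, 0.06],
    [-0.019, 0, 0.09]
  ],
  "spin": [0, 0, 0, 0, 0],
  "grip": [1, 1, 1, 1, 1]
}}

```text
time_s: 9.92
tcp_pos: [0.5782, 0.1912, 0.1875]
ee_rot: [[-0.898, -0.44, 0.002], [-0.44, 0.898, 0.001], [-0.002, 0.001, -1.0]]
wrist_force: [-0.5, 0.5, -0.7]
gripper_width: 0.006
gripper_force: 0.0
```

Request:
{"name": "servo_tool", "arguments": {
  "slide": [
    [0, 0, 0.015],
    [0, 0, 0.03],
    [0, 0, 0.045],
    [0, 0, 0.05],
    [0, 0, 0.05]
  ],
  "spin": [0, 0, 0, 0, 0],
  "grip": [1, 1, 1, 1, 1]
}}

```text
time_s: 10.33
tcp_pos: [0.5775, 0.1907, 0.1364]
ee_rot: [[-0.898, -0.44, -0.003], [-0.44, 0.898, -0.002], [0.003, -0.0, -1.0]]
wrist_force: [0.3, 0.2, 0.4]
gripper_width: 0.002
gripper_force: 0.0
```

Request:
{"name": "servo_tool", "arguments": {
  "slide": [
    [0, 0, 0.012],
    [0, 0, 0.024],
    [0, 0, 0.036],
    [0, 0, 0.048],
    [0, 0, 0.055]
  ],
  "spin": [0, 0, 0, 0, 0],
  "grip": [1, 1, 1, 1, 1]
}}

```text
time_s: 10.75
tcp_pos: [0.5786, 0.1913, 0.0828]
ee_rot: [[-0.898, -0.441, 0.001], [-0.441, 0.898, 0.0], [-0.001, 0.0, -1.0]]
wrist_force: [-0.5, 0.2, -0.1]
gripper_width: 0.005
gripper_force: 0.0
```

Request:
{"name": "servo_tool", "arguments": {
  "slide": [
    [0.005, 0, 0],
    [0.01, 0, 0],
    [0.014, 0, 0],
    [0.018, 0, 0],
    [0.022, 0, 0]
  ],
  "spin": [0, 0, 0, 0, 0],
  "grip": [1, 1, 1, 1, 1]
}}

```text
time_s: 11.17
tcp_pos: [0.5595, 0.182, 0.0837]
ee_rot: [[-0.897, -0.441, 0.004], [-0.441, 0.897, 0.002], [-0.004, 0.0, -1.0]]
wrist_force: [2.4, 0.9, -0.5]
gripper_width: 0.003
gripper_force: 1.1
```

Request:
{"name": "servo_tool", "arguments": {
  "slide": [
    [0.005, 0, 0],
    [0.01, 0, 0],
    [0.015, 0, 0],
    [0.02, 0, 0],
    [0.025, 0, 0]
  ],
  "spin": [0, 0, 0, 0, 0],
  "grip": [1, 1, 1, 1, 1]
}}

```text
time_s: 11.58
tcp_pos: [0.5362, 0.1706, 0.083]
ee_rot: [[-0.898, -0.441, 0.001], [-0.441, 0.898, 0.001], [-0.001, 0.0, -1.0]]
wrist_force: [3.3, 0.6, 1.7]
gripper_width: 0.005
gripper_force: 1.1
```

Request:
{"name": "servo_tool", "arguments": {
  "slide": [
    [0.003, 0, 0],
    [0.006, 0, 0],
    [0.009, 0, 0],
    [0.011, 0, 0],
    [0.011, 0, 0]
  ],
  "spin": [0, 0, 0, 0, 0],
  "grip": [1, 1, 1, 1, 1]
}}

```text
time_s: 12.0
tcp_pos: [0.5258, 0.1654, 0.0824]
ee_rot: [[-0.898, -0.44, -0.001], [-0.44, 0.898, -0.0], [0.001, 0.0, -1.0]]
wrist_force: [1.4, 0.1, 0.6]
gripper_width: 0.001
gripper_force: 0.6
```

Request:
{"name": "servo_tool", "arguments": {
  "slide": [
    [0.001, 0, 0],
    [0.002, 0, 0],
    [0.003, 0, 0],
    [0.003, 0, 0],
    [0.003, 0, 0]
  ],
  "spin": [0, 0, 0, 0, 0],
  "grip": [1, 1, 1, 1, 1]
}}

```text
time_s: 12.42
tcp_pos: [0.5235, 0.1643, 0.0824]
ee_rot: [[-0.898, -0.44, -0.001], [-0.44, 0.898, -0.0], [0.001, 0.0, -1.0]]
wrist_force: [0.8, 1.2, 0.1]
gripper_width: 0.005
gripper_force: 0.8
```

Request:
{"name": "servo_tool", "arguments": {
  "slide": [
    [0.001, 0, 0],
    [0.002, 0, 0],
    [0.002, 0, 0],
    [0.002, 0, 0],
    [0.002, 0, 0]
  ],
  "spin": [0, 0, 0, 0, 0],
  "grip": [1, 1, 1, 1, 1]
}}

```text
time_s: 12.83
tcp_pos: [0.5234, 0.1643, 0.0825]
ee_rot: [[-0.898, -0.441, 0.003], [-0.441, 0.898, 0.002], [-0.004, 0.0, -1.0]]
wrist_force: [5.2, 2.0, -3.7]
gripper_width: 0.005
gripper_force: 2.9
```

Request:
{"name": "servo_tool", "arguments": {
  "slide": [
    [0.001, 0, 0],
    [0.002, 0, 0],
    [0.002, 0, 0],
    [0.002, 0, 0],
    [0.002, 0, 0]
  ],
  "spin": [0, 0, 0, 0, 0],
  "grip": [1, 1, 1, 1, 1]
}}

```text
time_s: 13.25
tcp_pos: [0.5232, 0.1642, 0.0827]
ee_rot: [[-0.897, -0.441, 0.007], [-0.441, 0.897, 0.004], [-0.008, 0.0, -1.0]]
wrist_force: [10.3, 1.8, -7.4]
gripper_width: 0.008
gripper_force: 4.7
```

Hard stop: the force is rising with no motion, so the plate is home. I withdraw toward the front, then up and clear.

Request:
{"name": "servo_tool", "arguments": {
  "slide": [
    [-0.006, 0, 0],
    [-0.014, 0, 0],
    [-0.022, 0, 0],
    [-0.03, 0, 0],
    [-0.03, 0, 0]
  ],
  "spin": [0, 0, 0, 0, 0],
  "grip": [1, 1, 1, 1, 1]
}}

```text
time_s: 13.67
tcp_pos: [0.5485, 0.1765, 0.0824]
ee_rot: [[-0.898, -0.441, 0.001], [-0.441, 0.898, 0.0], [-0.0, -0.0, -1.0]]
wrist_force: [-0.4, -0.1, 0.0]
gripper_width: 0.005
gripper_force: 0.0
```

Request:
{"name": "servo_tool", "arguments": {
  "slide": [
    [0, 0, -0.03],
    [0, 0, -0.06],
    [0, 0, -0.1],
    [0, 0, -0.14],
    [0, 0, -0.18]
  ],
  "spin": [0, 0, 0, 0, 0],
  "grip": [1, 1, 1, 1, 1]
}}

```text
time_s: 14.08
tcp_pos: [0.5463, 0.1754, 0.2642]
ee_rot: [[-0.898, -0.441, -0.001], [-0.441, 0.898, -0.001], [0.002, 0.0, -1.0]]
wrist_force: [0.8, 0.6, 0.1]
gripper_width: 0.007
gripper_force: 0.0
```

Request:
{"name": "servo_tool", "arguments": {
  "slide": [
    [-0.03, 0, 0],
    [-0.06, 0, 0],
    [-0.09, 0, 0],
    [-0.12, 0, 0],
    [-0.12, 0, 0]
  ],
  "spin": [0, 0, 0, 0, 0],
  "grip": [1, 1, 1, 1, 1]
}}

```text
time_s: 14.5
tcp_pos: [0.6577, 0.2303, 0.2595]
ee_rot: [[-0.898, -0.44, -0.002], [-0.44, 0.898, -0.001], [0.002, -0.0, -1.0]]
wrist_force: [0.9, 0.2, -0.3]
gripper_width: 0.005
gripper_force: 0.0
```

Run:
```python
from h import *
s=sense();print(s['time_s'],s['tcp_pos'],s['wrist_force'])
for c in('scene','top'):
    k=capture(c)
    for n in('lid_lip','follower_face','lid_hinge','card_box','small_box','stamp','pen_mug','paste_jar','tape_roll'):print(n,[(np.round(d['point'],3).tolist(),round(d['conf'],2)) for d in tip_of(n,c)[:3]])
    P,ok=cloud(k);a=P[...,:2]@np.array([.9,.436]);b=P[...,:2]@np.array([.436,-.9])
    m=ok&(abs(P[...,2]-.088)<.003)&(a>.48)&(a<.62)&(abs(b-.078)<.05)
    print('hist',np.histogram(a[m],np.arange(.48,.625,.005))[0])
    if c=='scene':cv2.imwrite('pics/c5.png',cv2.resize(k['pixels'][130:290,220:420],None,fx=4,fy=3.75))
```

```text
14.5 [0.65772848 0.230345   0.25954081] [ 0.89686898  0.2092325  -0.25634938]
lid_lip [([0.362, 0.686, 0.097], 0.9), ([0.41, 0.104, 0.272], 0.66), ([0.159, -0.347, 0.098], 0.57)]
follower_face [([0.516, 0.161, 0.085], 0.61)]
lid_hinge [([0.466, 0.132, 0.1], 0.98), ([0.467, 0.536, 0.101], 0.91), ([0.27, -0.2, 0.102], 0.85)]
card_box [([0.219, -0.265, 0.005], 0.96), ([0.539, 0.172, 0.001], 0.69), ([0.518, 0.161, 0.09], 0.6)]
small_box [([0.522, -0.174, -0.002], 0.71), ([0.465, 0.138, 0.101], 0.45), ([0.515, 0.164, 0.084], 0.16)]
stamp [([0.43, 0.004, 0.001], 0.65), ([0.523, -0.182, -0.005], 0.37)]
pen_mug [([0.39, 0.324, -0.002], 0.51)]
paste_jar [([0.402, -0.355, 0.001], 0.81)]
tape_roll [([0.558, -0.386, 0.001], 0.81)]
hist [19 15 11  3  4  9  1  1 16 25 30  7  0  0  0  0  0  0  0  0  0  0  0  0
  0  0  0  0  0]
lid_lip [([0.163, -0.344, 0.103], 0.89), ([0.402, 0.107, 0.269], 0.83), ([0.362, 0.686, 0.099], 0.76)]
follower_face [([0.514, 0.158, 0.092], 0.71)]
lid_hinge [([0.27, -0.201, 0.097], 0.89), ([0.466, 0.535, 0.101], 0.81), ([0.461, 0.133, 0.098], 0.68)]
card_box [([0.418, 0.604, 0.002], 0.88), ([0.536, 0.174, -0.001], 0.82), ([0.212, -0.269, 0.004], 0.66)]
small_box [([0.518, -0.175, -0.0], 0.88)]
stamp [([0.431, 0.006, -0.0], 0.63), ([0.563, -0.384, 0.0], 0.59)]
pen_mug []
paste_jar [([0.407, -0.358, -0.005], 0.92)]
tape_roll [([0.558, -0.385, -0.0], 0.81)]
hist [ 2 12  3  4 12  3  6 13 36 31  1  0  0  0  0  0  0  0  0  0  0  0  0  0
  0  0  0  0  0]
```

View pics/c5.png

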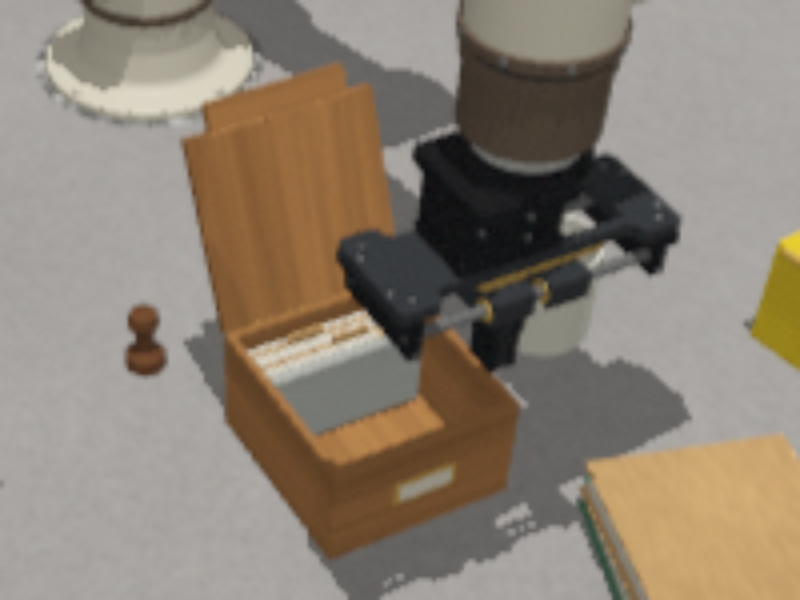

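The lid is leaning open (lip at (275,90)). The plate stands against the cards at (360,390), the gripper is clear and everything else is in place.

```bash
python3 -c "
from station import *
print(finish_job())"
```

```text
the job is handed in; nothing more can be done
None
```

I handed the job in at about 14.5 s: the larger box's lid lies open at about 1.93 rad and the follower plate is home against the cards, with no movement of the box or the other things seen in the last pictures (no verdict was returned).

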